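# Switch the heel feeder over and run the next pair

### The arm

A 6-joint arm with a two-finger parallel gripper is mounted at the origin on the work surface. World frame = base frame: x ahead of the robot, y to its left, z up, the work surface at z = 0. Lengths are in m, angles in rad, forces in N, time in s.
With the tool pointing down it reaches from about 0.35 to 0.775 m from the base axis. Payload 7.3 kg.
Tool frame: the origin (TCP) lies at the very end of the fingers, on their centre line; the grasp point (between the pads) lies 19 mm behind it; x points along the fingers, y is the direction in which the jaws open and shut, and the axes are right-handed (so a half turn about x gives the same grasp; the last joint's range is limited). The gripper opens to 92 mm and grips with 3 to 60 N. Pads are 19 mm wide; open, the fingers measure 130 mm over their backs; the gripper's body (75 mm by 190 mm) begins 47 mm behind the grasp point.
Start: joints at [-1.433, 0.342, 1.524, -0, 1.275, -0.146], TCP at [0.147, -0.504, 0.194] pointing down, gripper open.
Joint ranges: [-2.53, 2.53], [-0.77, 2.02], [0.04, 2.7], [-1, 4.14], [0.28, 2.66], [-3.11, 3.11]. Speed limits (rad/s): [2.57, 2.57, 3.14, 3.14, 3.14, 3.14].

### API

Orientations are given as [roll, pitch, yaw] about the fixed x, y, z axes, in that order (R = Rz(yaw) Ry(pitch) Rx(roll)).
In Python, from cell import robot gives the robot as it stands.
- The arm moves only by the tool play_rows, never from a script. Its argument "moves" is a list that holds one entry, the list of rows, each a list of 5 numbers: the shift along the tool's x, y, z in m, then the turn about the tool's x in degrees, then the opening, from -1 (shut) to 1 (fully open), so that 0 is half open. A call has exactly 10 rows; each row shifts and turns the pose as measured when the row begins, along the tool's axes as they then stand; what a row does not reach is not made up. A row lasts 1/10 s, in which the tool goes at most 50 mm and 8.59 degrees, less where a joint would pass 70% of its speed; a pose out of reach is approached as far as the arm can. A call with a gripper value outside its range is refused whole. The fingers move at their own pace and stop on an object; "grip_force" is the grip in N (left out, the last holds). Time passes only in rows, so rows that do not move let the fingers close, or fill a call up. It gives the time, the measured TCP pose, the force and the opening at its end, in the units of the state.
- robot.observe(): the state, without advancing time (a new reading comes with each control period).
- robot.read_camera(name): name is "scene" or "side" or "wrist"; returns the picture (480x640x3 uint8, red, green, blue); there is no depth.
- robot.get_calibration(name): a dict with "mtx" (3x3 intrinsics, pixels), "k1" (the pictures are not rectified: a ray, as slopes to the right and down, at radius r is drawn at 1 + k1 r^2 times it, then the intrinsics apply), "view" (4x4, takes a point from world to camera coordinates). Camera axes: x right, y up, looking along -z (the intrinsics and any distortion apply to the point x, -y, -z); pixel columns grow to the right and rows downward; lengths in m; the calibration is good to about 2 mm. A picture is of the moment at which its call begins: read the wrist's pose just before it. get_calibration takes no time and is no camera call; for the wrist camera it gives the pose at the moment of the call.
- robot.hand_in(): hands the job in, once; it reports no verdict.
Trained networks look in the newest picture that a camera, given by its name, has taken for a name from the list of things; names that differ only in an ending like _2 or _b are one class to them, and where a whole thing is asked for, a point or a joint stands for the part that bears it (a point fixed in the world has none). Each returns a list of dicts, best first, with "score" (0 to 1); they miss things now and then, are a little off and sometimes report something else, mostly with a low value. They report only what shows in the picture. A call takes as long as a camera call. They do not tell look-alikes from the thing itself.
- robot.spot_in(camera, label): "point" ([column, row] in pixels, amid what is visible of it).
The state is a dict: "time": time; "qpos": joint angles; "qvel": joint speeds; "joint_efforts": joint torques, N m; "tool_pos": TCP position; "tool_rot": TCP orientation; "contact_force": force on the tool from outside, world axes, zero at the start; "torque": the same for the moment, N m; "opening": finger opening in m.
Only numpy, scipy, OpenCV 4.12 (cv2) and the standard library are available. Lean on these libraries where they do the work, as an engineer would, in place of code of your own. Each camera call takes 0.05 s, during which the arm holds its last target.

### The job

The next pair of heels has to go down the other side of this heel feeder: with the fingertips, press the raised end of the seesaw gate down so that it rocks over its pivot and rests tipped the other way. Then push the two waiting heel blocks forward along the feed ledge and off its lip, so that both drop onto the gate and slide down that newly opened chute into its tote. Push and press only: do not pick up or lift the heels, and do not disturb the totes, jar, hammer or thread cone.

Things in the scene. Friction and masses are not known exactly. Their poses are not given: they have to be found in the camera images.
- feeder: Bench-top heel feeder, fixed: blue base and posts, bare steel ledge, gate and chutes. Origin on the bench straight under the gate's pivot; x axis along the feed direction (ledge to gate, roughly away from the robot), y to the left chute, z up. Outfeed chutes start under the gate's ends and slope down 28 degrees to y = +-217 mm, 60 mm high, over the totes' walls. Heels slide easily on its steel.
- ledge_lip (a point): Middle of the feed ledge's front edge, on its floor: feeder x = -42 mm, 207 mm high. The ledge is a level steel U-channel, 203 mm long back from here towards the robot (feeder -x), open at its rear, 68 mm wide inside, side guides 12 mm above its floor. Beyond the lip the gate's trough lies 20 to 30 mm lower. Axes as the feeder's.
- gate (a joint): Tilt of the seesaw gate (rad) about its pivot, along feeder x, 160 mm high: 0 level, stops at +-0.49. Positive: left end (feeder +y) raised, parts run right; negative: right end raised, parts run left. Starts on either stop. A 56 mm wide steel over-centre weight behind its far wall, up to 87 mm above the axis, makes it top-heavy: 3 to 4 N down on the raised end moves it; past level it falls to the other stop and stays.
- gate_left (a point): Press point on the gate's floor, mid-width, 105 mm left (+y) of the pivot, 24 mm above its axis. Raised: 231 mm high, 81 mm from the pivot in plan; lowered: 132 mm and 104 mm. The gate is an open-ended steel trough 250 mm long, 76 mm wide inside, walls 22 mm high (far wall 44 mm in the middle; near wall has a 94 mm gap there for incoming parts).
- gate_right (a point): The same point at the gate's right (-y) end, 105 mm from the pivot.
- heel_a_center (a point): Centre of a heel block of stacked leather on a black rubber lift: D-shaped in plan, 57 mm long, 54 mm wide, 30 mm high, 40 to 85 g. Two such blocks wait in line on the ledge, flat face to the rear, round end (heel's +x) towards the lip; this point is midway along the length, 15 mm above the ledge's floor. Either one may be nearer the gate.
- heel_b_center (a point): Centre of the other heel block, the same in shape and size.
- tote_left: Loose open grey tote under the end of the left chute (feeder +y side): 160 mm (x) by 200 mm (y) by 45 mm high, walls 4 mm; origin at the centre of its underside.
- tote_right: The same tote under the end of the right chute (feeder -y side).
- jar: Bystander: amber glue jar, 64 mm across, 85 mm high; origin at its underside's centre. Near the feeder, left of the ledge. Leave it.
- hammer: Bystander: hammer lying on the bench right of the ledge; origin under it. Leave it.
- thread: Bystander: cone of red thread, 52 mm across, 76 mm high; origin at its underside's centre. Left of the ledge. Leave it.
Mind the look-alikes: they are no part of the job. What is shaped like the part that bears heel_b_center but yellow is not meant. Leave any grey look-alike of the part that bears heel_a_center alone.

How it is judged:
By the outcome, as a careful person would: the job done as asked, in the order asked, and still so for the second after the job is handed in, with the robot touching nothing.
It also fails if it takes over 51 s, if anything falls off the work surface, if the arm or the gripper's body presses on something with over 40 N, if the wrist force passes 120 N, or if a joint passes its speed limit or range.

## Working session

There is one attempt and no reset: what is moved stays moved. The work goes in short steps, Python scripts to look and compute and a tool call to move; the robot and the scene stay as the last step left them, time stands still between calls to the robot, and variables do not carry over. Pictures are saved under pics/ and viewed, and the job is handed in when it is done.

Besides the shell and the picture viewer there is one more tool, called by a JSON object that holds its "api" and its "payload". play_rows: Moves the arm, as the interface text tells. Its arguments: {"type":"object","properties":{"moves":{"type":"array"},"grip_force":{"type":"number"}},"required":["moves"]}

```bash
ls; mkdir -p pics; cat > h.py <<'E'
import numpy as np,cv2
from cell import robot
def save(cam,name):
    im=robot.read_camera(cam); cv2.imwrite(f'pics/{name}.png',im[:,:,::-1].copy()); return im
def ray(cam,px,cal=None):
    c=cal or robot.get_calibration(cam); K=np.array(c['mtx']);V=np.array(c['view']);k=c['k1']
    d=np.array([(px[0]-K[0,2])/K[0,0],(px[1]-K[1,2])/K[1,1]])
    u=d.copy()
    for _ in range(30): u=d/(1+k*(u@u))
    v=np.array([u[0],-u[1],-1]); R=V[:3,:3]; o=-R.T@V[:3,3]; w=R.T@v
    return o,w/np.linalg.norm(w)
def proj(cam,p,cal=None):
    c=cal or robot.get_calibration(cam); K=np.array(c['mtx']);V=np.array(c['view']);k=c['k1']
    q=V[:3,:3]@np.array(p)+V[:3,3]; s=np.array([q[0],-q[1]])/-q[2]; s=s*(1+k*(s@s))
    return np.array([K[0,0]*s[0]+K[0,2],K[1,1]*s[1]+K[1,2]])
def atz(cam,px,z,cal=None):
    o,w=ray(cam,px,cal); return o+w*(z-o[2])/w[2]
def tri(rays):
    A=np.zeros((3,3));b=np.zeros(3)
    for o,w in rays:
        P=np.eye(3)-np.outer(w,w);A+=P;b+=P@o
    p=np.linalg.solve(A,b); return p,[np.linalg.norm(np.cross(p-o,w)) for o,w in rays]
E
python3 - <<'E'
from h import *
np.set_printoptions(precision=3,suppress=True)
for c in ['scene','side','wrist']: save(c,c+'0'); print(c,robot.get_calibration(c))
L=['feeder','gate','gate_left','gate_right','ledge_lip','heel_a_center','heel_b_center','tote_left','tote_right','jar','hammer','thread']
for c in ['scene','side']:
  for l in L:
    print(c,l,[(np.round(r['point'],1),round(r['score'],2)) for r in robot.spot_in(c,l)][:4])
print(robot.observe())
E
```

```text
pics
scene {'mtx': array([[574.598,   0.   , 322.558],
       [  0.   , 574.598, 231.66 ],
       [  0.   ,   0.   ,   1.   ]]), 'k1': -0.08220579430795434, 'view': array([[ 0.538,  0.843, -0.004, -0.322],
       [-0.592,  0.38 ,  0.711,  0.19 ],
       [ 0.601, -0.38 ,  0.703, -1.561],
       [ 0.   ,  0.   ,  0.   ,  1.   ]])}
side {'mtx': array([[574.303,   0.   , 322.02 ],
       [  0.   , 574.303, 243.88 ],
       [  0.   ,   0.   ,   1.   ]]), 'k1': -0.10121907303103105, 'view': array([[-0.721, -0.693, -0.023,  0.399],
       [ 0.382, -0.425,  0.82 , -0.325],
       [-0.578,  0.582,  0.571, -1.14 ],
       [ 0.   ,  0.   ,  0.   ,  1.   ]])}
wrist {'mtx': array([[393.476,   0.   , 317.518],
       [  0.   , 393.476, 234.606],
       [  0.   ,   0.   ,   1.   ]]), 'k1': -0.032275381679435396, 'view': array([[ 0.28 , -0.96 , -0.002, -0.523],
       [ 0.928,  0.272, -0.254,  0.033],
       [ 0.245,  0.069,  0.967, -0.391],
       [ 0.   ,  0.   ,  0.   ,  1.   ]])}
scene feeder [(array([308.3, 311.6]), 0.64)]
scene gate [(array([445.8, 271.2]), 0.44)]
scene gate_left [(array([320.
[... 987 characters left out ...]
.95), (array([344.9, 336.8]), 0.57)]
side tote_left [(array([212.2, 314. ]), 0.63)]
side tote_right [(array([386.5, 201.9]), 0.98)]
side jar [(array([294.4, 315.4]), 0.74)]
side hammer [(array([301. , 250.8]), 0.63)]
side thread [(array([260.4, 331.2]), 0.77)]
{'time': 1.35, 'qpos': array([-1.433,  0.342,  1.524,  0.   ,  1.275, -0.146]), 'qvel': array([ 0.   , -0.   ,  0.   ,  0.002,  0.001,  0.   ]), 'joint_efforts': array([  0.002, -43.113, -24.448,   0.072,   0.048,  -0.   ]), 'tool_pos': array([ 0.147, -0.504,  0.194]), 'tool_rot': array([ 1.463,  1.571, -1.395]), 'contact_force': array([-0.616,  0.07 , -0.543]), 'torque': array([-0.005,  0.013,  0.023]), 'opening': 0.09201110575175561}
```

View pics/scene0.png

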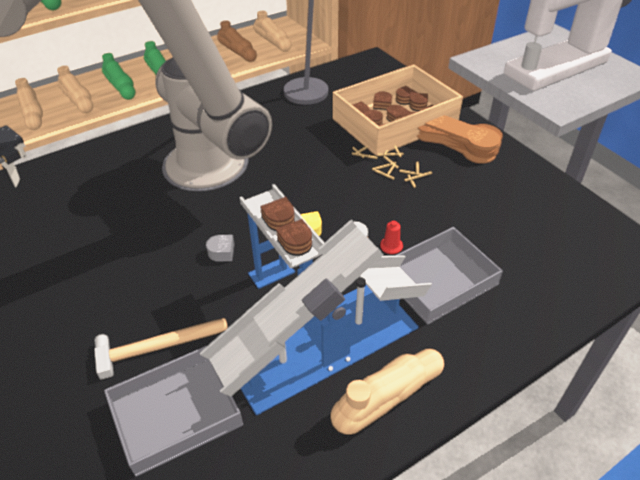

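View pics/side0.png

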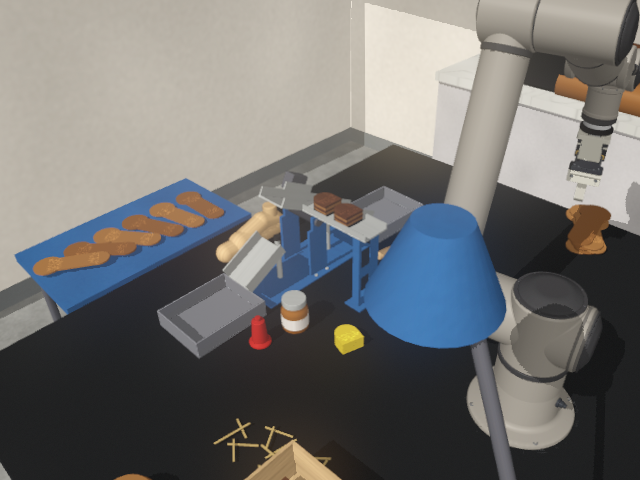

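View pics/wrist0.png

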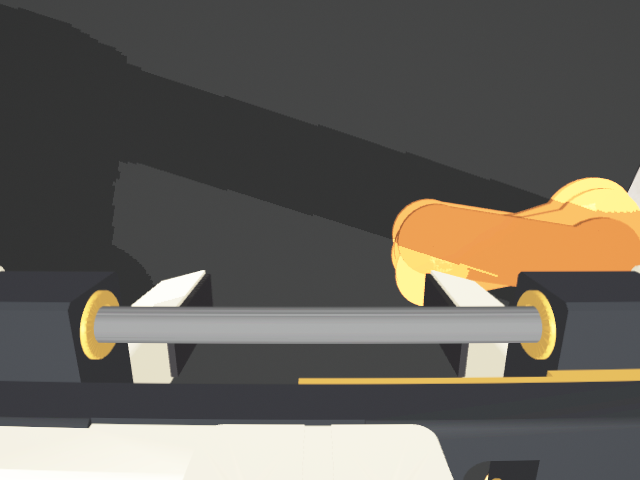

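The scene view shows the gate with its left (+y) end raised, near (350,235), and the two brown heels on the ledge at (278,212) and (295,237). I'll zoom in to fit the feeder's pose.

```bash
python3 - <<'E'
from h import *
a=cv2.imread('pics/scene0.png')[180:420,190:450]; cv2.imwrite('pics/s1.png',cv2.resize(a,None,fx=2.5,fy=2.5,interpolation=cv2.INTER_CUBIC))
a=cv2.imread('pics/side0.png')[160:320,220:440]; cv2.imwrite('pics/d1.png',cv2.resize(a,None,fx=3.5,fy=3.5,interpolation=cv2.INTER_CUBIC))
E
```

```text
(no output)
```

View pics/s1.png

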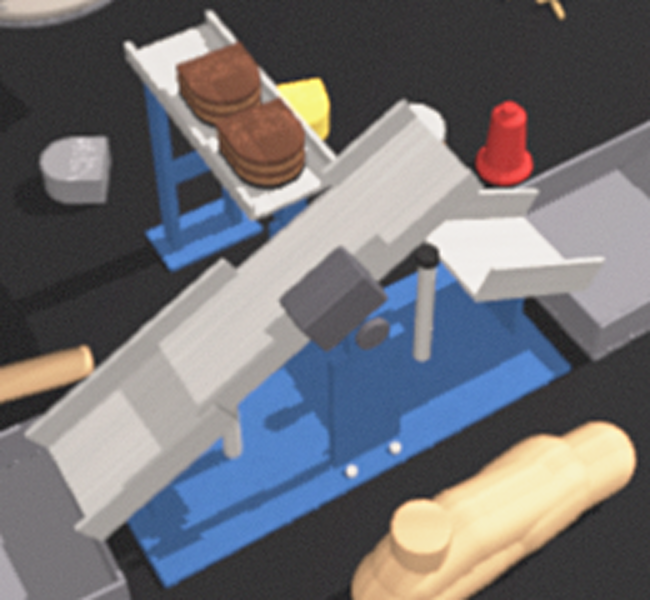

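View pics/d1.png

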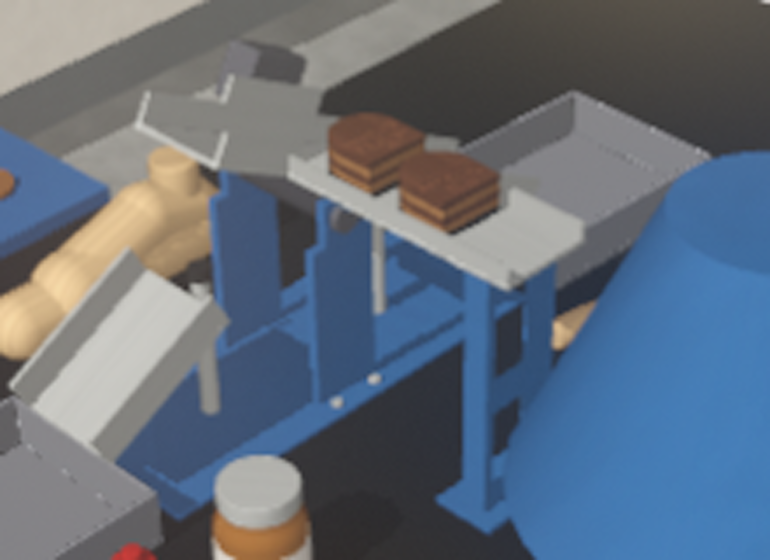

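```bash
python3 - <<'E'
from h import *
from scipy.optimize import least_squares
S=lambda u,v:(u/2.5+190,v/2.5+180); D=lambda u,v:(u/3.5+220,v/3.5+160)
cs={c:robot.get_calibration(c) for c in('scene','side')}
# cam, px, feeder pt (x, ysign or y, z)
obs=[('scene',S(129,44),(-.245,-1,.219)),('scene',S(209,13),(-.245,1,.219)),('scene',S(256,212),(-.042,-1,.219)),
('side',D(513,278),(-.245,1,.219)),('side',D(583,227),(-.245,-1,.219)),('side',D(291,160),(-.042,1,.219)),
('scene',S(406,102),(-.0395,.0886,.2594)),('scene',S(476,181),(.0395,.0886,.2594)),
('side',D(220,164),(-.0395,.0886,.2594)),('side',D(149,95),(.0395,.0886,.2594))]
def F(p,q):
    x,y,z=q
    if abs(y)==1:y*=p[3]
    c,s=np.cos(p[2]),np.sin(p[2]); return np.array([p[0]+c*x-s*y,p[1]+s*x+c*y,z+p[4]])
f=lambda p:np.concatenate([proj(c,F(p,q),cs[c])-np.array(px) for c,px,q in obs]+[[(p[3]-.036)*2000,p[4]*500]])
r=least_squares(f,[.6,0,0,.036,0],loss='soft_l1'); print(r.x,np.round(f(r.x),1))
# free triangulation check
for i,j in [(0,4),(1,3),(6,8),(7,9)]:
    p,e=tri([ray(obs[i][0],obs[i][1],cs['scene']),ray(obs[j][0],obs[j][1],cs['side'])]);print(np.round(p,4),np.round(e,4),F(r.x,obs[i][2]).round(4))
# heels: top centers
for nm,a,b in [('rear',S(221,75),D(449,178)),('front',S(262,135),D(377,138))]:
    p,e=tri([ray('scene',a,cs['scene']),ray('side',b,cs['side'])]);c,s=np.cos(r.x[2]),np.sin(r.x[2]);d=p[:2]-r.x[:2];print(nm,p.round(4),np.round(e,4),'feeder',c*d[0]+s*d[1],-s*d[0]+c*d[1])
E
```

```text
[ 0.66371516 -0.04246326 -0.01703469  0.03591216 -0.00458742] [-0.4  0.3 -0.3  0.3 -0.8 -1.9 -2.  -1.  -1.   0.5 -2.   0.3 -0.1  0.5
 -2.4 -3.8  0.3 -7.5 -1.4  0.9 -0.2 -2.3]
[ 0.4172 -0.0744  0.2154] [0.0016 0.0016] [ 0.4181 -0.0742  0.2144]
[ 0.4156 -0.0019  0.213 ] [0.0019 0.0019] [ 0.4194 -0.0024  0.2144]
[0.6157 0.0561 0.243 ] [0.0014 0.0014] [0.6257 0.0468 0.2548]
[0.7105 0.0413 0.2533] [0.004 0.004] [0.7047 0.0455 0.2548]
rear [ 0.5043 -0.0401  0.2325] [0.0025 0.0025] feeder -0.15940741130131297 -0.0003506459434436432
front [ 0.5759 -0.0467  0.2322] [0.0026 0.0026] feeder -0.08773362774762715 -0.005687964544294683
```

```bash
cat >> h.py <<'E'
P=[0.664,-0.0425,-0.017]
def W(x,y,z):
    c,s=np.cos(P[2]),np.sin(P[2]); return np.array([P[0]+c*x-s*y,P[1]+s*x+c*y,z])
def Rt(o):
    from scipy.spatial.transform import Rotation
    return Rotation.from_euler('xyz',o['tool_rot']).as_matrix()
def gate(a,x,l,h): # l along, h above axis
    return W(x,l*np.cos(a)-h*np.sin(a),.16+l*np.sin(a)+h*np.cos(a))
def overlay(cam,src,out,a,box,f):
    im=cv2.imread(src); x0,y0,x1,y1=box; im=cv2.resize(im[y0:y1,x0:x1],None,fx=f,fy=f,interpolation=cv2.INTER_CUBIC); c=robot.get_calibration(cam)
    def ln(pts,col):
        q=[((proj(cam,p,c)-[x0,y0])*f).astype(int) for p in pts]
        cv2.polylines(im,[np.array(q).reshape(-1,1,2)],False,col,1)
    for s in(-.034,.034):
        ln([W(-.245,s,.207),W(-.042,s,.207)],(0,255,0)); ln([W(-.245,s,.219),W(-.042,s,.219)],(0,255,0))
    ln([W(-.042,-.034,.207),W(-.042,.034,.207)],(0,255,0)); ln([W(-.245,-.034,.207),W(-.245,.034,.207)],(0,255,0))
    for s in(-.038,.038):
        ln([gate(a,s,-.125,.046),gate(a,s,.125,.046)],(0,0,255))
    for l in(-.125,.125): ln([gate(a,-.038,l,.046),gate(a,-.038,l,.024),gate(a,.038,l,.024),gate(a,.038,l,.046)],(0,0,255))
    for s in(-1,1):
        ln([W(-.03,s*.217,.06),W(.03,s*.217,.06)],(255,0,255))
    cv2.imwrite(out,im)
E
python3 - <<'E'
from h import *
overlay('scene','pics/scene0.png','pics/os.png',.49,(190,180,450,420),2.5)
overlay('side','pics/side0.png','pics/od.png',.49,(220,160,440,320),3.5)
print(Rt(robot.observe()).round(3))
E
```

```text
[[ 0.    0.28 -0.96]
 [-0.   -0.96 -0.28]
 [-1.    0.    0.  ]]
```

View pics/os.png

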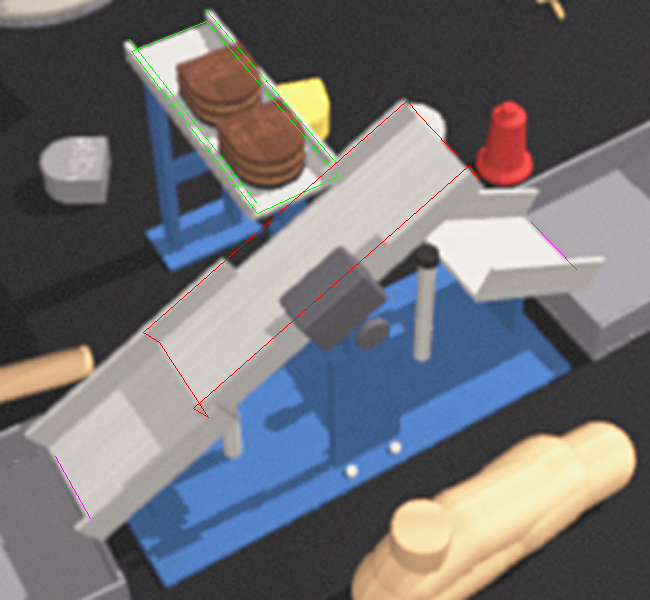

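View pics/od.png

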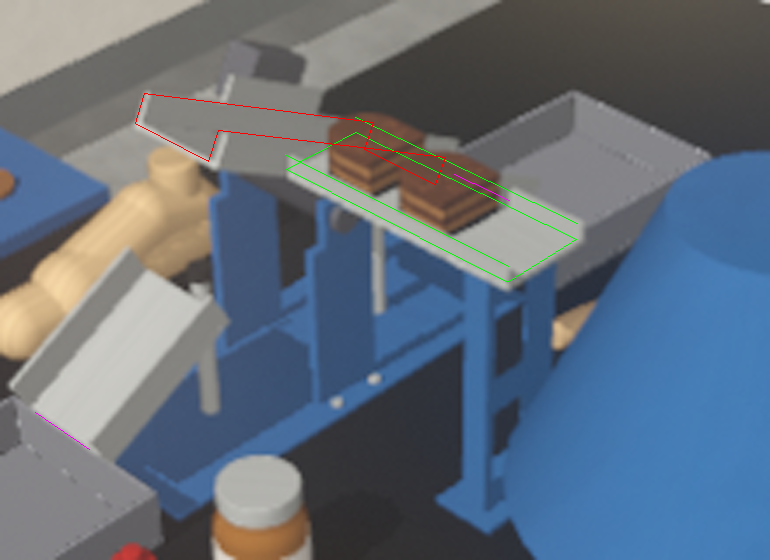

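The model fits both views: gate at +0.49 with its left end up, and feeder at about (0.664, -0.0425), yaw -1°. First I'll lift, close the fingers, and turn the jaws to lie along the feeder's x axis.

{"api": "play_rows", "payload": {"moves": [[[-0.02,0,0,-8.1,-1],[-0.02,0,0,-8.1,-1],[-0.02,0,0,-8.1,-1],[-0.02,0,0,-8.1,-1],[-0.02,0,0,-8.1,-1],[-0.02,0,0,-8.1,-1],[-0.02,0,0,-8.1,-1],[-0.02,0,0,-8.1,-1],[-0.01,0,0,-8.0,-1],[0,0,0,0,-1]]], "grip_force": 5}}

```text
time: 2.35
tool_pos: [0.1469, -0.5033, 0.3697]
tool_rot: [-3.073, 1.569, 1.674]
contact_force: [-0.2, -0.5, -0.5]
opening: 0.0167
```

{"api": "play_rows", "payload": {"moves": [[[0,0.034,-0.036,0,-1],[0,0.034,-0.036,0,-1],[0,0.034,-0.036,0,-1],[0,0.034,-0.036,0,-1],[0,0.034,-0.036,0,-1],[0,0.034,-0.036,0,-1],[0,0.034,-0.036,0,-1],[0,0.034,-0.036,0,-1],[0,0.034,-0.036,0,-1],[0,0.034,-0.036,0,-1]]]}}

```text
time: 3.35
tool_pos: [0.4822, -0.1354, 0.3622]
tool_rot: [-2.569, 1.56, 2.122]
contact_force: [0.6, -0.8, -0.4]
opening: 0.0006
```

```bash
cat >> h.py <<'E'
def delta(x,y,z,ang=None):
    "tool-axes shift to feeder point; turn to bring tool y to feeder angle ang (deg)"
    o=robot.observe(); R=Rt(o); d=W(x,y,z)-o['tool_pos']
    c,s=np.cos(P[2]),np.sin(P[2]); q=o['tool_pos'][:2]-P[:2]
    a=np.degrees(np.arctan2(R[1,1],R[0,1])-P[2])
    print('t',round(o['time'],2),'feeder pos',(c*q[0]+s*q[1]).round(4),(-s*q[0]+c*q[1]).round(4),o['tool_pos'][2].round(4),'yaw_y',a.round(2),'tilt',R[2,0].round(4),'F',np.round(o['contact_force'],1),'open',round(o['opening'],4))
    print('shift tool',(R.T@d).round(4),'q',np.round(o['qpos'],2))
    return R.T@d
E
python3 -c "
from h import *
delta(0,.086,.34)"
```

```text
t 3.35 feeder pos -0.1802 -0.0959 0.3622 yaw_y -0.24 tilt -0.9999 F [ 0.6 -0.8 -0.4] open 0.0006
shift tool [ 0.0228  0.1795 -0.1825] q [-0.43  0.23  1.23  0.01  1.7  -0.41]
```

{"api": "play_rows", "payload": {"moves": [[[0.006,0.026,-0.026,0,-1],[0.006,0.026,-0.026,0,-1],[0.006,0.026,-0.026,0,-1],[0.006,0.026,-0.026,0,-1],[0.006,0.026,-0.026,0,-1],[0.006,0.026,-0.026,0,-1],[0.006,0.024,-0.027,0,-1],[0.006,0,0,0,-1],[0.006,0,0,0,-1],[0,0,0,0,-1]]]}}

```text
time: 4.35
tool_pos: [0.6745, 0.0576, 0.2932]
tool_rot: [-1.994, 1.547, 2.665]
contact_force: [-1.0, 0.2, 1.2]
opening: 0.0004
```

```bash
python3 -c "
from h import *
delta(0,.086,.26)
save('scene','s3');save('side','d3');save('wrist','w3')
a=cv2.imread('pics/s3.png')[140:380,190:450];a=cv2.resize(a,(416,384));b=cv2.imread('pics/d3.png')[120:300,200:395];b=cv2.resize(b,(384,384));cv2.imwrite('pics/c3.png',np.hstack([a,b])[:,:800])"
```

```text
t 4.35 feeder pos 0.0087 0.1003 0.2932 yaw_y -2.07 tilt -0.9997 F [-1.   0.2  1.2] open 0.0004
shift tool [ 0.0332 -0.0075  0.0149] q [-0.03  0.63  0.79  0.01  1.74  0.02]
```

View pics/c3.png

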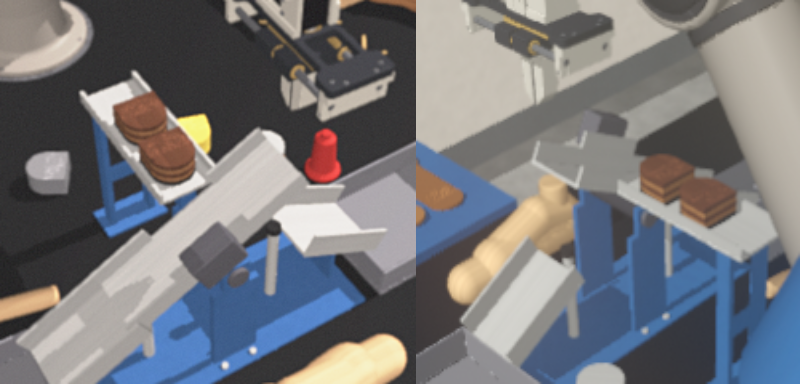

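View pics/w3.png

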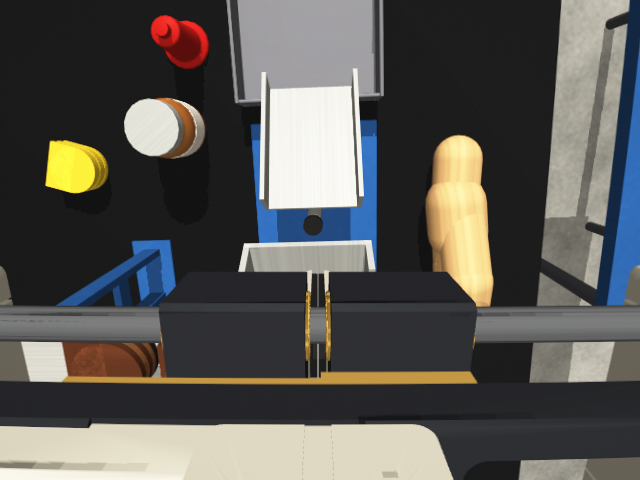

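The wrist view shows the closed fingers above the raised trough end (gate end edge near row 242, columns 240–375). I'll centre them and descend.

{"api": "play_rows", "payload": {"moves": [[[0.008,-0.003,0.006,0,-1],[0.008,-0.004,0.006,0,-1],[0.008,0,0,0,-1],[0.008,0,0,0,-1],[0.008,0,0,0,-1],[0.008,0,0,0,-1],[0,0,0,0,-1],[0,0,0,0,-1],[0,0,0,0,-1],[0,0,0,0,-1]]]}}

```text
time: 5.5
tool_pos: [0.6668, 0.043, 0.2513]
tool_rot: [-2.497, 1.558, 2.156]
contact_force: [0.2, 0.0, 0.1]
opening: 0.0005
```

```bash
python3 -c "
from h import *
delta(0,.088,.17)"
```

```text
t 5.5 feeder pos 0.0014 0.0855 0.2513 yaw_y -2.4 tilt -0.9999 F [0.2 0.  0.1] open 0.0005
shift tool [ 0.0813 -0.0008 -0.0016] q [-0.06  0.6   0.95  0.01  1.6   0.  ]
```

{"api": "play_rows", "payload": {"moves": [[[0.009,0,0,0,-1],[0.009,0,0,0,-1],[0.009,0,-0.001,0,-1],[0.009,0,-0.003,0,-1],[0.009,0,-0.003,0,-1],[0.009,0,-0.003,0,-1],[0.009,0,-0.003,0,-1],[0.009,0,-0.003,0,-1],[0.008,0,-0.003,0,-1],[0,0,0,0,-1]]]}}

```text
time: 6.5
tool_pos: [0.6672, 0.0654, 0.1639]
tool_rot: [-2.486, 1.558, 2.169]
contact_force: [-0.9, -0.9, 0.2]
opening: 0.0007
```

```bash
python3 -c "
from h import *
delta(0,.1,.155)
save('scene','s5');save('side','d5')
a=cv2.imread('pics/s5.png')[140:380,190:450];a=cv2.resize(a,(416,384));b=cv2.imread('pics/d5.png')[120:300,200:395];b=cv2.resize(b,(384,384));cv2.imwrite('pics/c5.png',np.hstack([a,b])[:,:800])"
```

```text
t 6.5 feeder pos 0.0013 0.108 0.1639 yaw_y -2.35 tilt -0.9999 F [-0.9 -0.9  0.2] open 0.0007
shift tool [ 0.0088 -0.001   0.0081] q [-0.02  0.64  1.11  0.01  1.4   0.03]
```

View pics/c5.png

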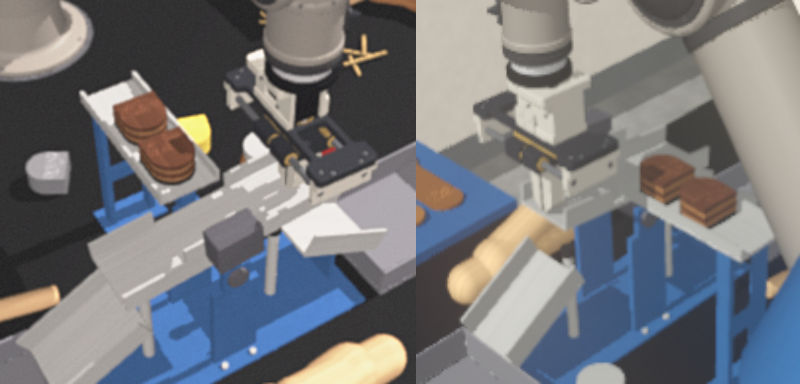

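{"api": "play_rows", "payload": {"moves": [[[0.006,0,0,0,-1],[0.006,0,0,0,-1],[0.004,0,0,0,-1],[0,0,0,0,-1],[-0.02,0,-0.002,0,-1],[-0.03,0,0,0,-1],[-0.04,0,0,0,-1],[-0.04,0,0,0,-1],[-0.04,0,0,0,-1],[-0.02,0,0,0,-1]]]}}

```text
time: 7.6
tool_pos: [0.6672, 0.064, 0.3409]
tool_rot: [-2.16, 1.554, 2.493]
contact_force: [0.4, 0.5, 0.3]
opening: 0.0006
```

```bash
python3 -c "
from h import *
delta(-.215,0,.213)
save('scene','s6');save('side','d6')
overlay('scene','pics/s6.png','pics/os6.png',-.49,(190,180,450,420),2.5)
for c in('scene','side'):
  for l in('heel_a_center',): print([(np.round(r['point'],1),round(r['score'],2)) for r in robot.spot_in(c,l)][:4])
b=cv2.imread('pics/d6.png')[120:300,200:420];cv2.imwrite('pics/od6.png',cv2.resize(b,None,fx=3,fy=3))"
```

```text
t 7.6 feeder pos 0.0014 0.1065 0.3409 yaw_y -2.46 tilt -0.9999 F [0.4 0.5 0.3] open 0.0006
shift tool [ 0.1298 -0.2098  0.1169] q [-0.02  0.61  0.69  0.01  1.85  0.04]
[(array([293.2, 237.4]), 0.84), (array([219. , 247.7]), 0.7)]
[(array([327.8, 201.2]), 0.74), (array([382.1, 252. ]), 0.62)]
```

View pics/os6.png

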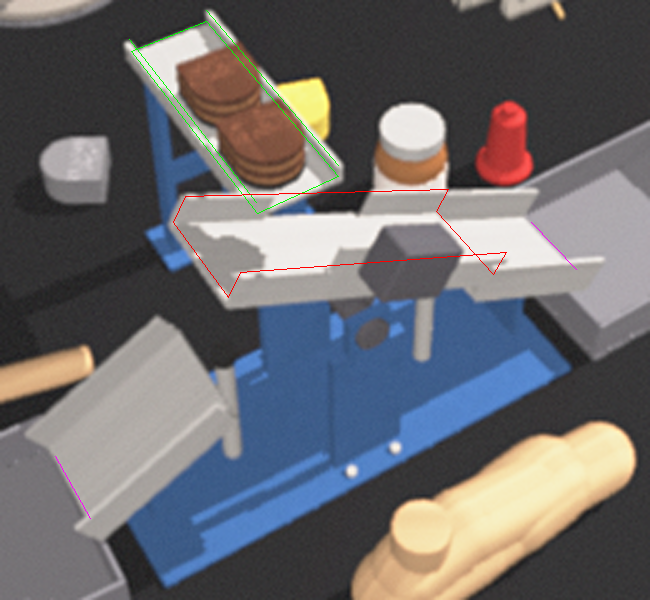

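View pics/od6.png

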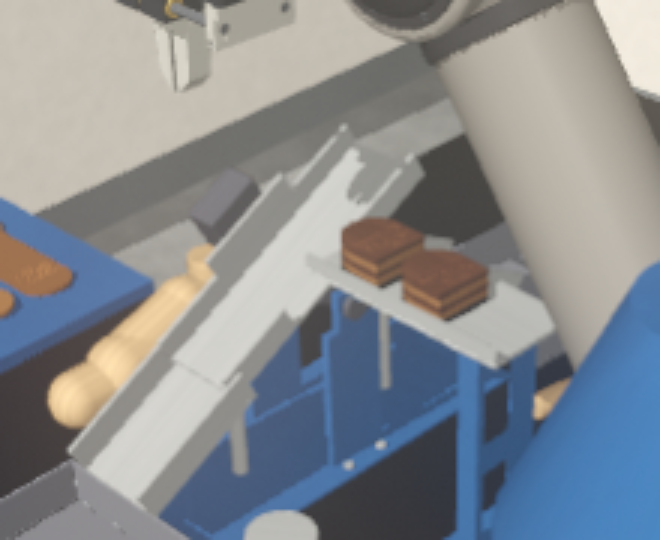

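The gate now rests tipped the other way. The overlay at -0.49 matches, and the heels have not moved. Next I'll move behind the heels.

{"api": "play_rows", "payload": {"moves": [[[0,-0.037,0.018,0,-1],[0,-0.037,0.018,0,-1],[0,-0.037,0.018,0,-1],[0,-0.037,0.018,0,-1],[0,-0.037,0.018,0,-1],[0,-0.037,0.017,0,-1],[0,0,0,8.5,-1],[0,0,0,8.5,-1],[0,0,0,8.5,-1],[0,0,0,8.5,-1]]]}}

```text
time: 8.8
tool_pos: [0.4203, -0.0309, 0.3157]
tool_rot: [-1.166, 1.506, 2.885]
contact_force: [1.0, 0.2, -0.2]
opening: 0.0006
```

{"api": "play_rows", "payload": {"moves": [[[0,0,0,8.5,-1],[0,0,0,8.5,-1],[0,0,0,8.5,-1],[0,0,0,8.5,-1],[0,0,0,8.5,-1],[0,0,0,8.5,-1],[0,0,0,2.5,-1],[0,0,0,0,-1],[0,0,0,0,-1],[0,0,0,0,-1]]]}}

```text
time: 9.8
tool_pos: [0.4105, -0.0286, 0.299]
tool_rot: [-0.218, 1.473, 2.886]
contact_force: [0.2, 0.7, 0.3]
opening: 0.0006
```

```bash
python3 -c "
from h import *
delta(-.222,0,.213)
save('side','d7');save('wrist','w7');save('scene','s7')
overlay('wrist','pics/w7.png','pics/ow7.png',-.49,(0,0,640,480),1.2)
a=cv2.imread('pics/s7.png')[120:330,190:450];a=cv2.resize(a,(416,336));b=cv2.imread('pics/d7.png')[100:280,260:460];b=cv2.resize(b,(373,336));cv2.imwrite('pics/c7.png',np.hstack([a,b]))"
```

```text
t 9.8 feeder pos -0.2537 0.0096 0.299 yaw_y -91.18 tilt -0.9952 F [0.2 0.7 0.3] open 0.0006
shift tool [ 0.0824  0.0108 -0.0399] q [-0.26  0.13  1.52 -0.    1.59  1.35]
```

View pics/ow7.png

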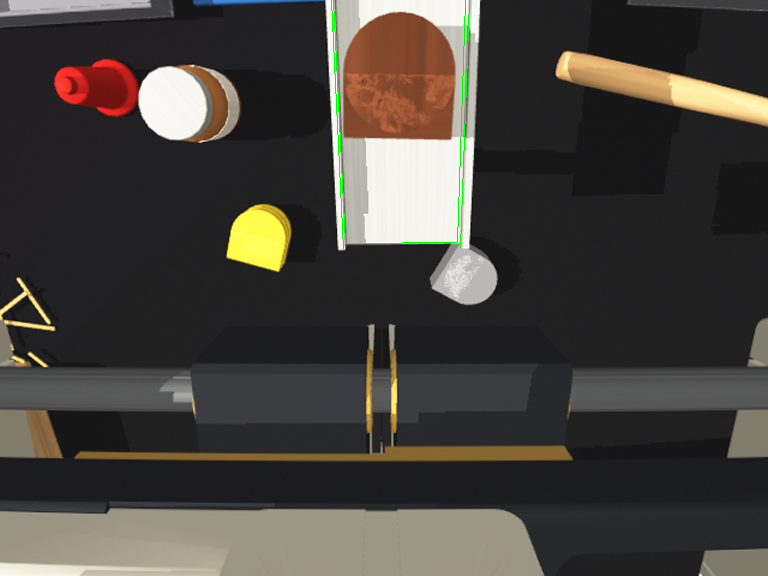

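View pics/c7.png

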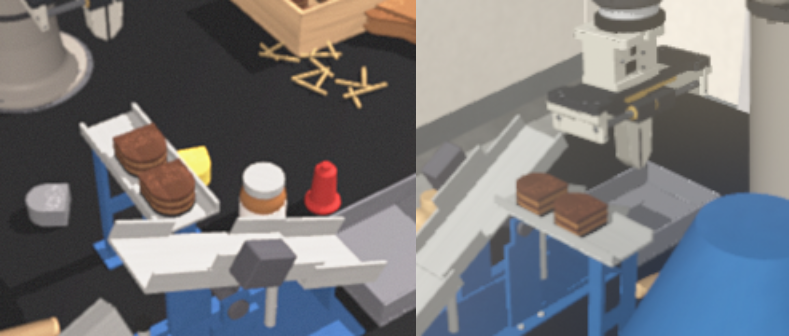

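```bash
python3 -c "
from h import *
R=Rt(robot.observe());print(R.round(3))
for px,z in [((453,138),.237),((345,138),.237),((400,12),.237)]:
  p=atz('wrist',(px[0]/1.2,px[1]/1.2),z)-np.array([P[0],P[1],0]);c,s=np.cos(P[2]),np.sin(P[2]);print(c*p[0]+s*p[1],-s*p[0]+c*p[1])
"
```

```text
[[-0.093 -0.038 -0.995]
 [ 0.024 -0.999  0.036]
 [-0.995 -0.021  0.094]]
-0.18236567311877197 -0.025747562353552446
-0.18132606278024868 0.028640432752988512
-0.12515773244002368 0.0004134894610673401
```

{"api": "play_rows", "payload": {"moves": [[[0,0.003,-0.01,0,-1],[0,0.003,-0.01,0,-1],[0,0.003,-0.01,0,-1],[0,0.002,-0.01,0,-1],[0.011,0,0,0,-1],[0.011,0,0,0,-1],[0.011,0,0,0,-1],[0.011,0,0,0,-1],[0.011,0,0,0,-1],[0,0,0,0,-1]]]}}

```text
time: 10.95
tool_pos: [0.447, -0.0405, 0.2334]
tool_rot: [-0.219, 1.47, 2.887]
contact_force: [-0.2, 0.1, -0.6]
opening: 0.0003
```

```bash
python3 -c "
from h import *
delta(-.22,0,.216);print(Rt(robot.observe()).round(3))"
```

```text
t 10.95 feeder pos -0.217 -0.0017 0.2334 yaw_y -91.18 tilt -0.9949 F [-0.2  0.1 -0.6] open 0.0003
shift tool [ 0.0176 -0.0012  0.0013] q [-0.26  0.24  1.56 -0.    1.44  1.35]
[[-0.098 -0.038 -0.995]
 [ 0.025 -0.999  0.035]
 [-0.995 -0.022  0.098]]
```

{"api": "play_rows", "payload": {"moves": [[[0.008,0,0,0,-1],[0.008,-0.001,0,0,-1],[-0.001,0,-0.01,0,-1],[-0.001,0,-0.01,0,-1],[-0.001,0,-0.01,0,-1],[-0.001,0,-0.01,0,-1],[-0.001,0,-0.01,0,-1],[-0.001,0,-0.01,0,-1],[0,0,0,0,-1],[0,0,0,0,-1]]]}}

```text
time: 11.95
tool_pos: [0.5139, -0.0416, 0.2171]
tool_rot: [-0.221, 1.474, 2.884]
contact_force: [1.5, 0.2, -0.7]
opening: 0.0006
```

```bash
cat > look.py <<'E'
import sys
from h import *
n=sys.argv[1]
delta(-.045,0,.22)
save('scene','s'+n);save('side','d'+n)
a=cv2.imread(f'pics/s{n}.png')[160:400,190:510];a=cv2.resize(a,(448,336));b=cv2.imread(f'pics/d{n}.png')[160:350,150:350];b=cv2.resize(b,(352,336));cv2.imwrite(f'pics/c{n}.png',np.hstack([a,b]))
E
python3 look.py 8
```

```text
t 11.95 feeder pos -0.1501 -0.0017 0.2171 yaw_y -91.15 tilt -0.9953 F [ 1.5  0.2 -0.7] open 0.0006
shift tool [-0.0128 -0.0038 -0.1043] q [-0.23  0.37  1.42  0.    1.45  1.38]
```

View pics/c8.png

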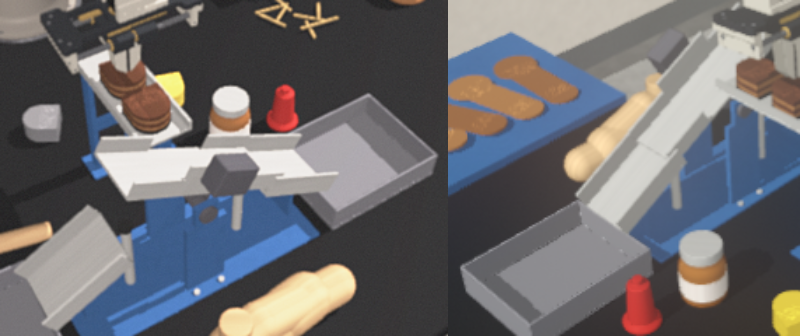

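{"api": "play_rows", "payload": {"moves": [[[-0.001,0,-0.01,0,-1],[-0.001,0,-0.01,0,-1],[-0.001,0,-0.01,0,-1],[0,0,0,0,-1],[0,0,0,0,-1],[0,0,0,0,-1],[0,0,0,0,-1],[0,0,0,0,-1],[0,0,0,0,-1],[0,0,0,0,-1]]]}}

```text
time: 13.05
tool_pos: [0.5454, -0.0428, 0.2181]
tool_rot: [-0.221, 1.475, 2.884]
contact_force: [-0.2, -0.4, 1.1]
opening: 0.0002
```

```bash
python3 look.py 9
```

```text
t 13.05 feeder pos -0.1186 -0.0023 0.2181 yaw_y -91.17 tilt -0.9954 F [-0.2 -0.4  1.1] open 0.0002
shift tool [-0.0087 -0.0039 -0.073 ] q [-0.22  0.43  1.33  0.    1.48  1.39]
```

View pics/c9.png

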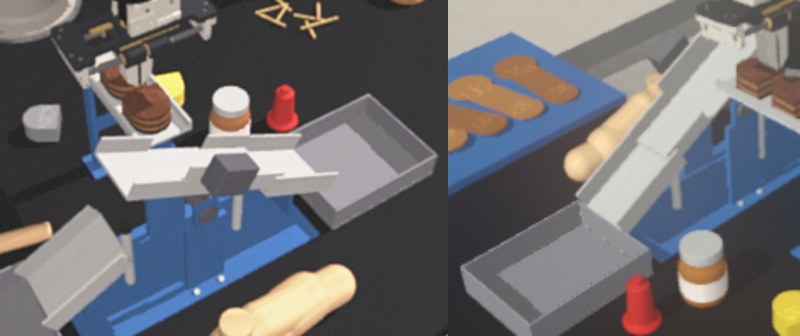

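```bash
python3 -c "
from h import *
a=cv2.imread('pics/s9.png')[160:300,220:370];a=cv2.resize(a,(428,400),interpolation=cv2.INTER_CUBIC);b=cv2.imread('pics/d9.png')[130:270,280:410];b=cv2.resize(b,(371,400),interpolation=cv2.INTER_CUBIC);cv2.imwrite('pics/e9.png',np.hstack([a,b]))
save('wrist','w9')
o=robot.observe()
for c in('scene','side'):print(proj(c,o['tool_pos']))"
```

```text
[287.16584126 228.55953141]
[334.99826286 209.86655461]
```

View pics/e9.png

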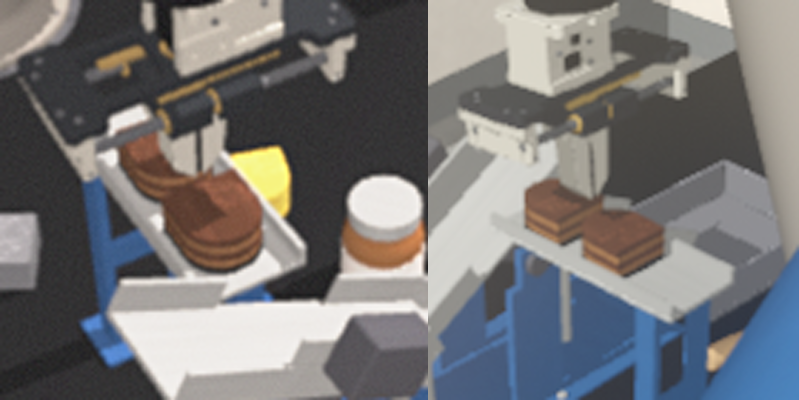

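View pics/w9.png

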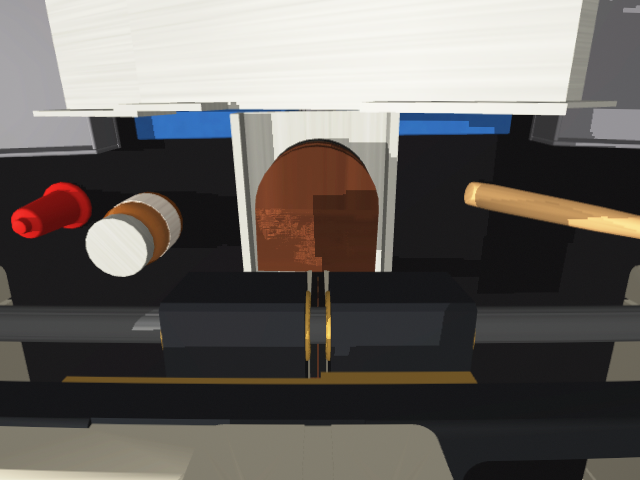

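```bash
python3 -c "
from h import *
t=[]
for n in ('6','8','9'):
  a=cv2.imread(f'pics/s{n}.png')[170:290,225:335];b=cv2.imread(f'pics/d{n}.png')[150:270,285:405]
  t.append(np.vstack([cv2.resize(a,(264,288),interpolation=cv2.INTER_CUBIC),cv2.resize(b,(264,264),interpolation=cv2.INTER_CUBIC)]))
cv2.imwrite('pics/f9.png',np.hstack(t))"
```

View pics/f9.png

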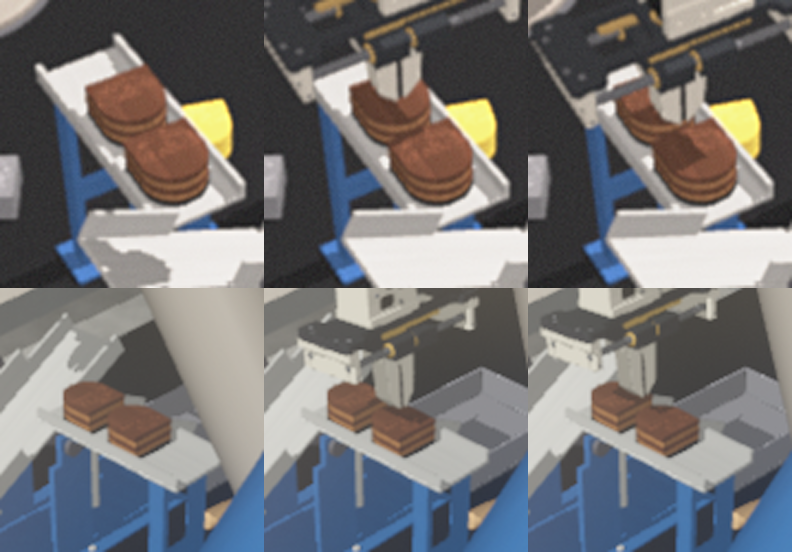

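```bash
python3 -c "
from h import *
print(tri([ray('scene',(283.7,211.7)),ray('side',(343.6,203.2))]))
print(proj('scene',[.5139,-.0416,.2171]),proj('side',[.5139,-.0416,.2171]))
print(tri([ray('scene',((681-528)/2.4+225,122/2.4+170)),ray('side',((640-528)/2.2+285,(398-288)/2.2+150))]))
print(robot.observe())
"
```

```text
(array([ 0.52315332, -0.04140303,  0.24420641]), [np.float64(0.004933119088207187), np.float64(0.004933119088207359)])
[279.37343905 218.84645526] [344.59103676 215.11087779]
(array([ 0.54842242, -0.04412945,  0.24211027]), [np.float64(0.0037896279912702424), np.float64(0.003789627991270565)])
{'time': 13.2, 'qpos': array([-0.22066842,  0.42911237,  1.32664735,  0.00356663,  1.48168438,
        1.38608608]), 'qvel': array([-0.00159856,  0.00195947, -0.00175364, -0.00194562,  0.00062916,
       -0.00085949]), 'joint_efforts': array([-2.31755748e-04, -4.83552325e+01, -2.51610607e+01,  6.59606047e-02,
        3.76806054e-01, -5.24981428e-03]), 'tool_pos': array([ 0.54542945, -0.04277392,  0.21801994]), 'tool_rot': array([-0.22132493,  1.47487983,  2.88382176]), 'contact_force': array([-1.00580405, -0.62776884, -0.57640864]), 'torque': array([-0.00075907, -0.05174933, -0.01788084]), 'opening': 0.0003000748862172127}
```

```bash
python3 -c "
from h import *
print('7',proj('side',[.4105,-.0286,.299]),proj('scene',[.4105,-.0286,.299]))
print('3',proj('side',[.6745,.0576,.2932]),proj('scene',[.6745,.0576,.2932]))
print('6',proj('side',[.6672,.064,.3409]),proj('scene',[.6672,.064,.3409]))
print('0',proj('side',[.147,-.504,.194]))
def c(n,k,b): 
  a=cv2.imread(f'pics/{k}{n}.png'); x,y=b; return cv2.resize(a[y:y+80,x:x+80],(390,390),interpolation=cv2.INTER_NEAREST)
cv2.imwrite('pics/g.png',np.hstack([c('6','d',(220,90)),c('7','d',(335,130))]))
a=cv2.imread('pics/side0.png')
"
```

```text
7 [376.49812066 202.08302612] [256.29104478 153.8289338 ]
3 [264.39845972 179.78132821] [374.6543411  219.25041395]
6 [262.75617057 163.21333174] [376.89394151 194.21122975]
0 [576.68825676 202.19744747]
```

View pics/g.png

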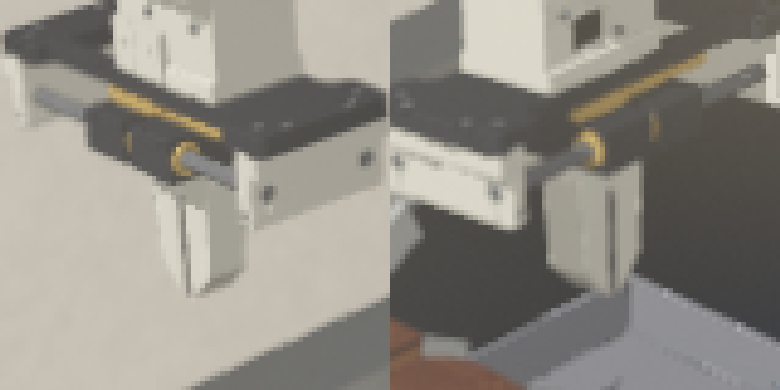

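The heels have not moved. The pictures place the real fingertip about 22 mm above the reported TCP, and this holds in several frames, so the fingers passed just over the heels without touching. I'll go back behind them and descend to a lower reported height, checking with the camera.

{"api": "play_rows", "payload": {"moves": [[[-0.012,0,0,0,-1],[0,0,0.0,0,-1],[0.001,-0.001,0.02,0,-1],[0.001,-0.001,0.02,0,-1],[0.001,0,0.02,0,-1],[0.001,0,0.02,0,-1],[0.001,0,0.019,0,-1],[0,0,0,0,-1],[0,0,0,0,-1],[0,0,0,0,-1]]]}}

```text
time: 14.2
tool_pos: [0.4467, -0.0377, 0.2374]
tool_rot: [-0.223, 1.481, 2.882]
contact_force: [-0.4, 0.1, 0.7]
opening: 0.0004
```

```bash
cat > look2.py <<'E'
import sys
from h import *
n=sys.argv[1]
delta(-.22,0,.197)
print(Rt(robot.observe())[:,0].round(3))
save('scene','s'+n);save('side','d'+n);o=robot.observe()
a=cv2.imread(f'pics/s{n}.png')[160:300,200:330];b=cv2.imread(f'pics/d{n}.png')[140:280,300:430]
p=proj('scene',o['tool_pos'])-[200,160];q=proj('side',o['tool_pos'])-[300,140]
a=cv2.resize(a,(390,420),interpolation=cv2.INTER_CUBIC);b=cv2.resize(b,(390,420),interpolation=cv2.INTER_CUBIC)
for im,u in((a,p),(b,q)):cv2.circle(im,tuple(int(v*3) for v in u),3,(0,0,255),-1)
cv2.imwrite(f'pics/c{n}.png',np.hstack([a,b]))
E
python3 look2.py 10
```

```text
t 14.2 feeder pos -0.2173 0.0011 0.2374 yaw_y -91.17 tilt -0.996 F [-0.4  0.1  0.7] open 0.0004
shift tool [ 0.0405  0.002  -0.0009] q [-0.26  0.23  1.57  0.    1.44  1.35]
[-0.087  0.023 -0.996]
```

View pics/c10.png

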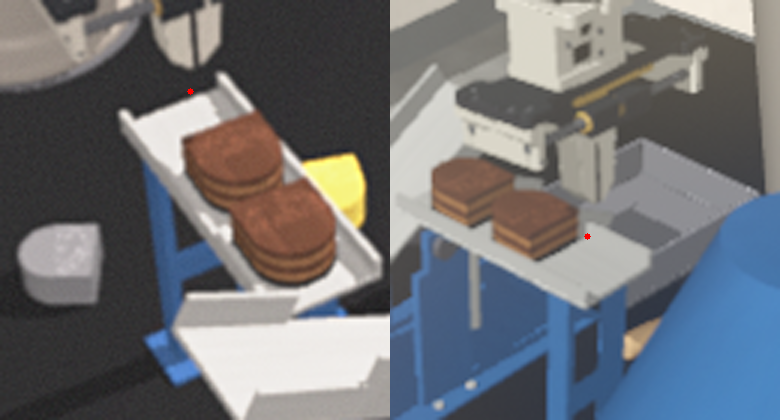

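```bash
python3 -c "
from h import *
p,e=tri([ray('scene',(190/3+200,67/3+160)),ray('side',((597-390)/3+300,201/3+140))]);print(p,e,p-robot.observe()['tool_pos'])"
```

```text
[ 0.44837887 -0.04244792  0.2631861 ] [np.float64(0.005248221798637319), np.float64(0.005248221798637301)] [ 0.00165401 -0.00474596  0.02602238]
```

{"api": "play_rows", "payload": {"moves": [[[0.008,0,0,0,-1],[0.008,0,0,0,-1],[0.008,0,0,0,-1],[0.008,0,0,0,-1],[0.006,0,0,0,-1],[0,0,0,0,-1],[0,0,0,0,-1],[0,0,0,0,-1],[0,0,0,0,-1],[0,0,0,0,-1]]]}}

```text
time: 15.3
tool_pos: [0.4438, -0.0367, 0.1947]
tool_rot: [-0.224, 1.478, 2.882]
contact_force: [-0.4, 1.2, 0.9]
opening: 0.0007
```

```bash
python3 look2.py 11
```

```text
t 15.3 feeder pos -0.2203 0.002 0.1947 yaw_y -91.16 tilt -0.9957 F [-0.4  1.2  0.9] open 0.0007
shift tool [-0.0023  0.002  -0.0001] q [-0.26  0.26  1.65  0.    1.33  1.35]
[-0.089  0.024 -0.996]
```

View pics/c11.png

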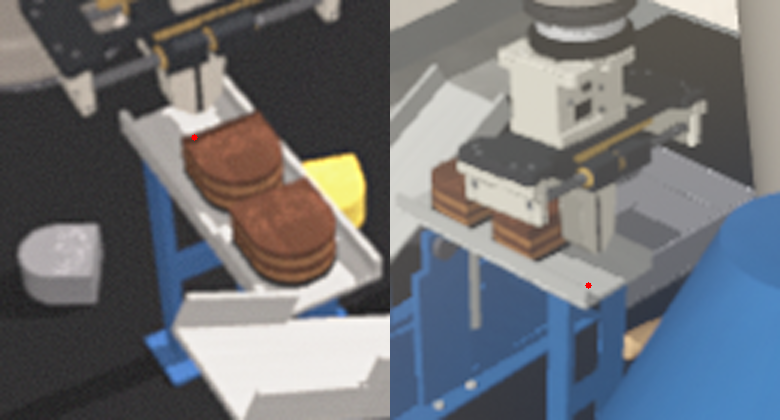

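{"api": "play_rows", "payload": {"moves": [[[0.002,0.001,-0.01,0,-1],[0,0,-0.01,0,-1],[-0.001,0,-0.01,0,-1],[-0.001,0,-0.01,0,-1],[-0.001,0,-0.01,0,-1],[-0.001,0,-0.01,0,-1],[0,0,0,0,-1],[0,0,0,0,-1],[0,0,0,0,-1],[0,0,0,0,-1]]]}}

```text
time: 16.4
tool_pos: [0.5097, -0.04, 0.19]
tool_rot: [-0.223, 1.476, 2.883]
contact_force: [-0.0, -0.1, -1.0]
opening: 0.0006
```

```bash
python3 look2.py 12
```

```text
t 16.4 feeder pos -0.1543 -0.0001 0.19 yaw_y -91.13 tilt -0.9955 F [-0.  -0.1 -1. ] open 0.0006
shift tool [-0.001   0.001   0.0661] q [-0.23  0.38  1.48  0.    1.37  1.38]
[-0.091  0.024 -0.996]
```

View pics/c12.png

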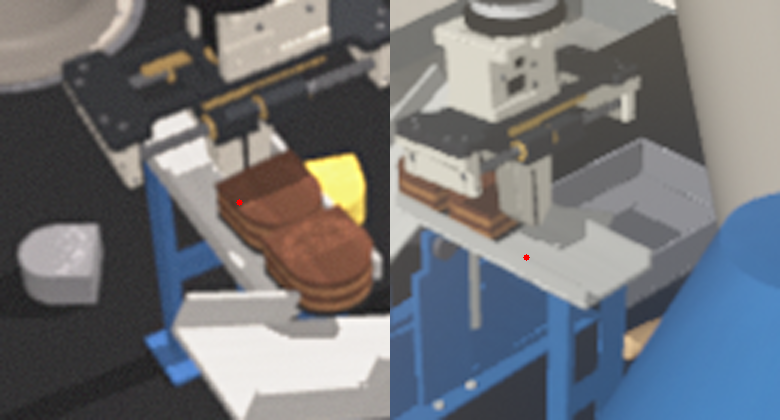

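The heels are now moving, and the front one overhangs the lip. I'll keep pushing in short steps.

{"api": "play_rows", "payload": {"moves": [[[-0.001,0,-0.01,0,-1],[-0.001,0,-0.01,0,-1],[-0.001,0,-0.01,0,-1],[0,0,0,0,-1],[0,0,0,0,-1],[0,0,0,0,-1],[0,0,0,0,-1],[0,0,0,0,-1],[0,0,0,0,-1],[0,0,0,0,-1]]]}}

```text
time: 17.5
tool_pos: [0.5421, -0.0413, 0.1907]
tool_rot: [-0.223, 1.477, 2.882]
contact_force: [-0.7, 0.1, -0.5]
opening: 0.0006
```

```bash
python3 look.py 13
```

```text
t 17.5 feeder pos -0.1219 -0.0008 0.1907 yaw_y -91.15 tilt -0.9956 F [-0.7  0.1 -0.5] open 0.0006
shift tool [-0.0362 -0.003  -0.0738] q [-0.22  0.44  1.39  0.    1.41  1.39]
```

View pics/c13.png

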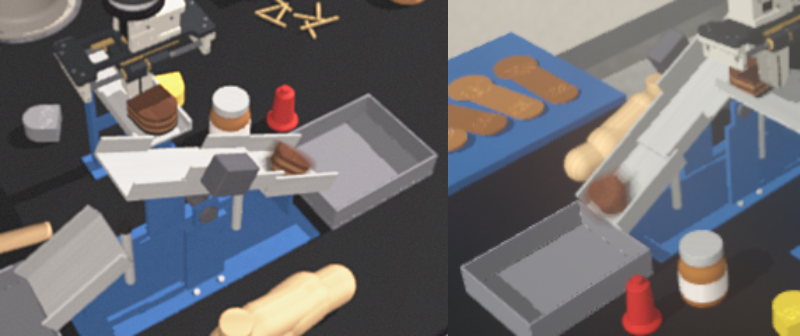

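The first heel is already sliding down the left chute. Before pushing the second, I'll raise about 11 mm and shift 8 mm left, so the gripper body clears the gate's raised right wall.

{"api": "play_rows", "payload": {"moves": [[[-0.006,-0.004,0,0,-1],[-0.005,-0.004,0,0,-1],[0,0,0,0,-1],[-0.001,0,-0.01,0,-1],[0,0,0,0,-1],[0,0,0,0,-1],[0,0,0,0,-1],[0,0,0,0,-1],[0,0,0,0,-1],[0,0,0,0,-1]]]}}

```text
time: 18.6
tool_pos: [0.5529, -0.0327, 0.2036]
tool_rot: [-0.223, 1.477, 2.884]
contact_force: [0.2, 0.3, -0.1]
opening: 0.0008
```

```bash
python3 look.py 14;python3 look2.py 15
```

```text
t 18.6 feeder pos -0.1113 0.0079 0.2036 yaw_y -91.11 tilt -0.9956 F [ 0.2  0.3 -0.1] open 0.0008
shift tool [-0.0225  0.0063 -0.0646] q [-0.2   0.45  1.33  0.01  1.45  1.4 ]
t 18.7 feeder pos -0.1112 0.0079 0.2036 yaw_y -91.11 tilt -0.9956 F [-0.7 -0.2  0. ] open 0.0006
shift tool [0.0163 0.0101 0.1075] q [-0.2   0.45  1.33  0.01  1.45  1.4 ]
[-0.09   0.024 -0.996]
```

View pics/c14.png

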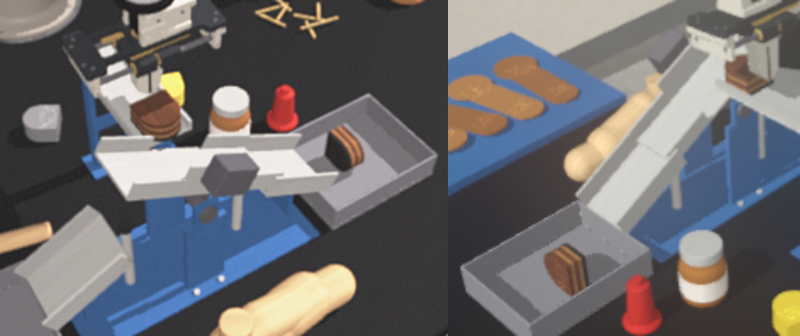

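View pics/c15.png

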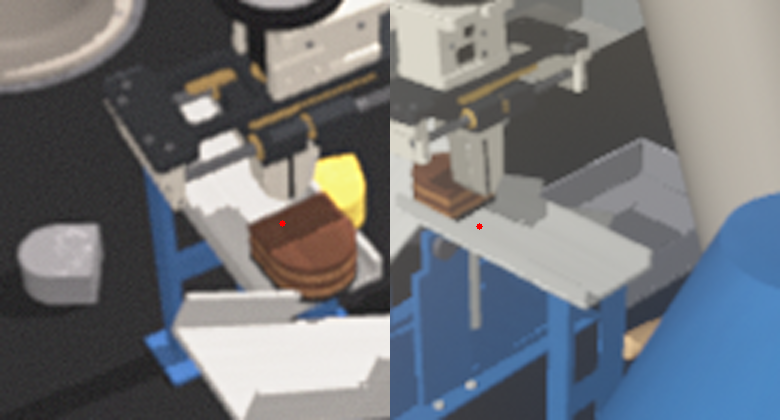

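The first heel has landed in the left tote. Now the second.

{"api": "play_rows", "payload": {"moves": [[[-0.001,0,-0.012,0,-1],[-0.001,0,-0.015,0,-1],[-0.001,0,-0.015,0,-1],[0,0,0,0,-1],[0,0,0,0,-1],[0,0,0,0,-1],[0,0,0,0,-1],[0,0,0,0,-1],[0,0,0,0,-1],[0,0,0,0,-1]]]}}

```text
time: 19.8
tool_pos: [0.5928, -0.0335, 0.2033]
tool_rot: [-0.224, 1.474, 2.882]
contact_force: [-0.3, -0.6, -0.1]
opening: 0.0006
```

```bash
python3 look.py 16
```

```text
t 19.8 feeder pos -0.0713 0.0078 0.2033 yaw_y -91.11 tilt -0.9953 F [-0.3 -0.6 -0.1] open 0.0006
shift tool [-0.0192  0.0069 -0.0247] q [-0.19  0.53  1.2   0.01  1.51  1.42]
```

View pics/c16.png

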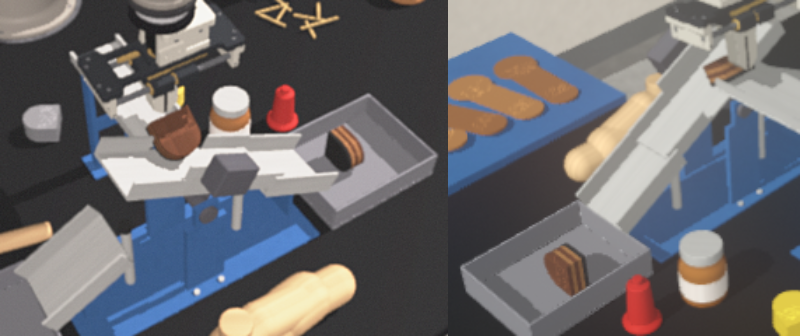

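The second heel is leaning nose-down over the lip, so I'll nudge it further.

{"api": "play_rows", "payload": {"moves": [[[-0.001,0,-0.008,0,-1],[-0.001,0,-0.01,0,-1],[0,0,0,0,-1],[0,0,0,0,-1],[0,0,0,0,-1],[0,0,0,0,-1],[0,0,0,0,-1],[0,0,0,0,-1],[0,0,0,0,-1],[0,0,0,0,-1]]]}}

```text
time: 20.9
tool_pos: [0.6117, -0.0341, 0.2038]
tool_rot: [-0.226, 1.473, 2.881]
contact_force: [-0.8, -0.3, 0.1]
opening: 0.0005
```

```bash
python3 look.py 17
```

```text
t 20.9 feeder pos -0.0524 0.0076 0.2038 yaw_y -91.11 tilt -0.9953 F [-0.8 -0.3  0.1] open 0.0005
shift tool [-0.017   0.0071 -0.006 ] q [-0.18  0.57  1.14  0.01  1.53  1.42]
```

View pics/c17.png

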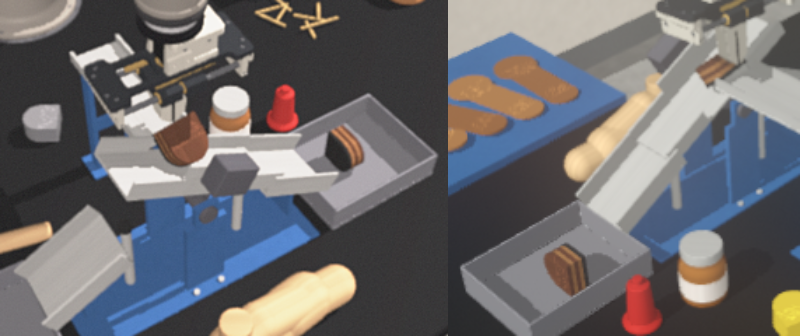

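```bash
python3 -c "
from h import *
a=cv2.imread('pics/s17.png')[210:310,250:350];a=cv2.resize(a,(400,400),interpolation=cv2.INTER_CUBIC);b=cv2.imread('pics/d17.png')[150:250,270:370];b=cv2.resize(b,(400,400),interpolation=cv2.INTER_CUBIC);cv2.imwrite('pics/e17.png',np.hstack([a,b]))"
```

```text
(no output)
```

View pics/e17.png

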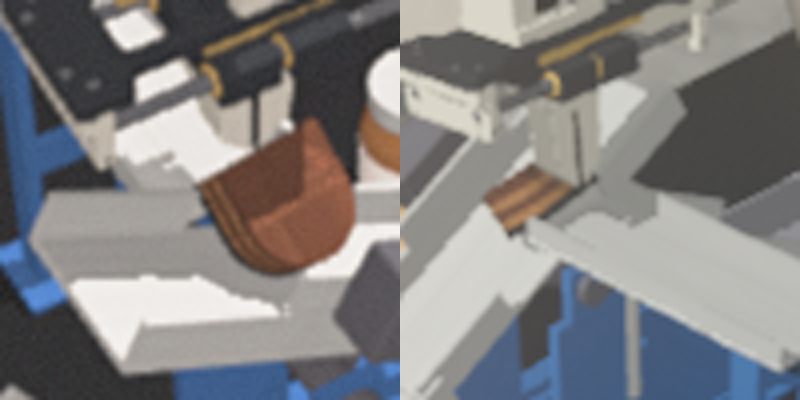

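{"api": "play_rows", "payload": {"moves": [[[-0.001,0,-0.007,0,-1],[-0.001,0,-0.008,0,-1],[0,0,0,0,-1],[0,0,0,0,-1],[0,0,0,0,-1],[0,0,0,0,-1],[0,0,0,0,-1],[0,0,0,0,-1],[0,0,0,0,-1],[0,0,0,0,-1]]]}}

```text
time: 22.0
tool_pos: [0.6283, -0.0346, 0.2042]
tool_rot: [-0.226, 1.473, 2.881]
contact_force: [0.2, 0.2, -0.5]
opening: 0.0003
```

```bash
python3 look.py 18; python3 -c "
from h import *
a=cv2.imread('pics/s18.png')[180:330,250:450];a=cv2.resize(a,(480,360),interpolation=cv2.INTER_CUBIC);b=cv2.imread('pics/d18.png')[150:250,270:358];b=cv2.resize(b,(317,360),interpolation=cv2.INTER_CUBIC);cv2.imwrite('pics/e18.png',np.hstack([a,b]))"
```

```text
t 22.0 feeder pos -0.0359 0.0072 0.2042 yaw_y -91.1 tilt -0.9952 F [ 0.2  0.2 -0.5] open 0.0003
shift tool [-0.015   0.0071  0.0105] q [-0.18  0.6   1.08  0.01  1.56  1.42]
```

View pics/e18.png

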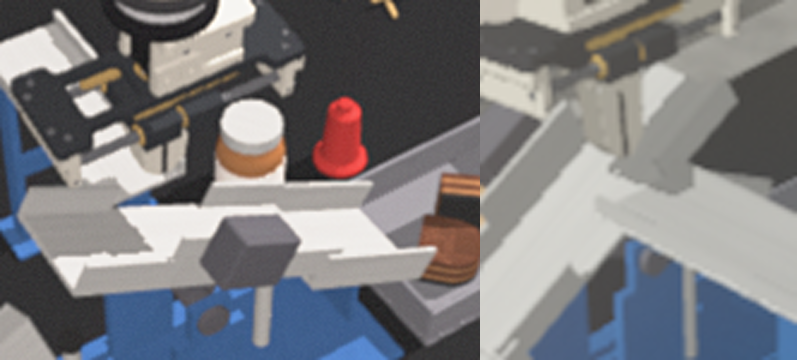

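It dropped and went down the chute. I'll retract backwards and up, then check.

{"api": "play_rows", "payload": {"moves": [[[0,0,0.015,0,-1],[0.001,0,0.02,0,-1],[0.001,0,0.02,0,-1],[-0.02,0,0.01,0,-1],[-0.03,0,0,0,-1],[-0.03,0,0,0,-1],[-0.02,0,0,0,-1],[0,0,0,0,-1],[0,0,0,0,-1],[0,0,0,0,-1]]]}}

```text
time: 23.1
tool_pos: [0.5689, -0.0346, 0.309]
tool_rot: [-0.223, 1.469, 2.883]
contact_force: [0.4, -0.6, -0.6]
opening: 0.0003
```

```bash
python3 look.py 19; python3 -c "
from h import *
overlay('scene','pics/s19.png','pics/os19.png',-.49,(80,160,520,480),1.8)"
```

```text
t 23.1 feeder pos -0.0952 0.0063 0.309 yaw_y -91.11 tilt -0.9948 F [ 0.4 -0.6 -0.6] open 0.0003
shift tool [ 0.0834  0.0073 -0.0589] q [-0.2   0.45  1.06  0.01  1.74  1.41]
```

View pics/os19.png

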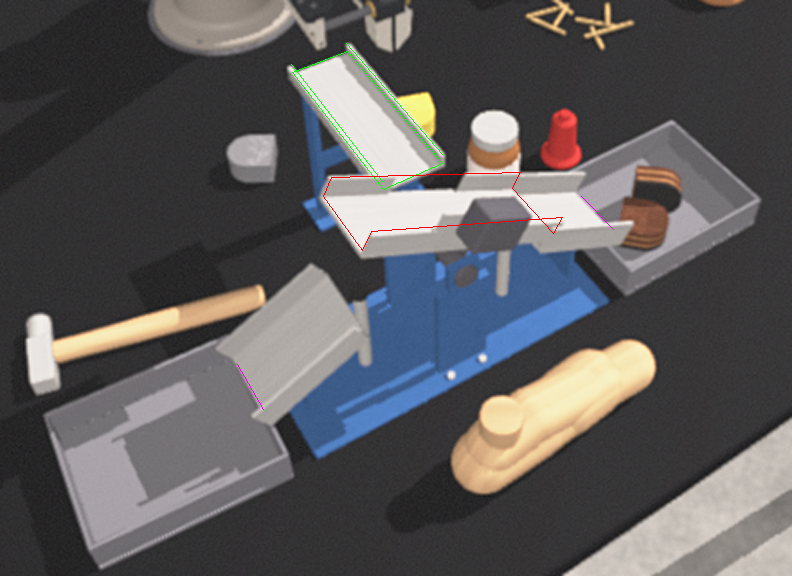

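View pics/c19.png

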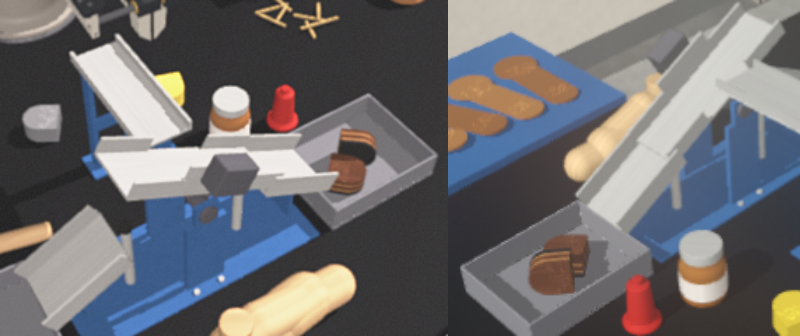

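Both heels are in the left tote and the gate matches the -0.49 overlay. The jar, hammer, cone and totes are where they started, and the robot is touching nothing.

```bash
python3 -c "
from h import *
print(robot.hand_in())"
```

```text
the job is handed in; nothing more can be done
None
```

The job is done and handed in at about 23 s. The gate was pressed over first, by its raised left end, and came to rest on the other stop (−0.49). Then both brown heels were pushed off the lip, and they slid down the left chute into the left tote.

**Last checks:** The last scene and side pictures show both heels in the left tote, the ledge empty, and the gate matching the −0.49 overlay. By eye, the totes, jar, hammer, thread cone and the two look-alikes are where they started. The gripper is clear of the feeder, with contact force around zero.

**What disagreed or went wrong:**
- **Fingertip height:** The pictures showed the closed fingertips about 24 mm higher than the reported tool position. Because of this, my first push passed just over the heels without moving them. I corrected for the offset and repeated the push.
- **Tool tilt:** The tool drifted to about 5° off vertical during the moves. It did no harm.
- **Second heel:** It hung nose-down on the lip and needed two more small pushes before it dropped.

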